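Close up the bench filter unit and hold its panel down on the seal

TASK

The filter in the bench dust-filter unit has been changed: get its top panel seated for the seal check. Push the filter drawer fully home into its detent and turn the wing stud on the panel until its bar lies in line with the two index marks beside it (in either order), then press the sprung panel down flush on the frame and finish while holding it down there: do not let go, I will look along the seal before it is locked. Leave the bottle, the dish and the ore block next to the unit where they are.

Things in the scene. Friction and masses are not known exactly. Their poses are not given: they have to be found in the camera images.
- filter_unit: bench dust-filter unit, light grey sheet-metal cabinet 190 mm deep (x) x 240 mm wide (y) x 150 mm high, fixed; origin at the centre of its footprint on the worktop; x points from the drawer front to the hinged rear, y to its left, z up; a 55 mm hose spigot stands out 36 mm at the rear of its left side
- filter_drawer (a joint): how far the drawer in the unit's upper front stands out, in m; 0 = fully home. Push it along the unit's +x to close: about 1 N of rubbing; from 14 to 7 mm a spring roller resists (push with about 4 N), and over the last 4 mm it draws the drawer in to the firm stop at 0. Drawer front 232 x 70 mm, flush with the cabinet when home, top edge 147 mm above the worktop
- drawer_handle (a point): middle of the straight grip bar of the drawer's bow handle: round bar 10 mm thick, 86 mm long parallel to the unit's y axis, its centre line 30 mm in front of the drawer front and 116 mm above the worktop; with the drawer home it lies at x = -125 mm, y = 0 in the unit's frame
- access_panel (a joint): tilt in rad of the top panel (184 x 236 x 4 mm) on sprung hinges along its rear edge: 0 = flush on the frame, 0.067 = up, as found. At the stud it takes 3 N to start and 10 N to hold flush. With the wing over 0.25 rad off its marks the stud's pin misses the frame's slot and stops the panel 10 mm proud; with the drawer out the panel's 10 mm front lip lands on the drawer
- panel_front (a point): middle of the panel's front edge, on its top face: 155 mm above the worktop when flush, 168 mm when up. The plain panel along this edge, on either side of the stud, can be pressed too
- wing (a joint): angle of the wing stud in the panel in rad, counter-clockwise from above; 0 = bar in line with the two black index marks on the panel and with the slot beneath, that is parallel to the panel's front edge and the unit's y axis; limits -1.7 and 1.7; stiff (0.04 N m), stays where it is left
- wing_grip (a point): middle of the wing stud's grip bar, on the stud's axis: dark bar 42 x 10 mm, 22 mm high, on a round foot 33 mm across, a light line along its top. The point is 16 mm above the panel's top face, 11 mm below the bar's top, 38 mm behind the panel's front edge, midway across; its y axis runs along the bar
- sample_bottle: white bottle with screw cap, 40 mm across and 96 mm high, beside the unit on its left, loose: leave it; origin at its underside
- petri_dish: petri dish 60 mm across and 14 mm high, beside the unit on its right, loose: leave it; origin at its underside
- ore_block: brown ore block 48 x 72 x 21 mm, to the right of the unit, loose: leave it; origin at its underside

How it is judged:
On the way:
1. the drawer is home in its detent and the wing stud is in line with its marks, in whichever order (value of joint filter_drawer below 0.003 m and value of joint wing between -0.22 and 0.22 rad), for 0.1 s.
At the end, for the whole second after the job is handed in: The robot's fingers are holding the panel (or its wing stud) down with more than 3 N and the panel is flush on the frame, its front edge within about 2 mm (0.012 rad); the drawer is within 3 mm of fully home and the wing stud within 0.25 rad of its marks (value of joint access_panel below 0.012 rad and value of joint filter_drawer below 0.003 m and value of joint wing between -0.25 and 0.25 rad and contact force between the fingers and access_panel above 3 N); the arm keeps its last pose, push and grip.
It fails at once if the bottle, the dish or the ore block is shifted more than 20 mm or knocked over (distance of any of sample_bottle, petri_dish, ore_block from where it was at the start of the episode above 0.02 m or angle between sample_bottle's own z axis and vertical above 0.5 rad).
It also fails if it takes over 37 s, if anything falls off the work surface, if the arm or the gripper's body presses on something with over 40 N, if the wrist force passes 120 N, or if a joint passes its speed limit or range.

ROBOT

A 6-joint arm with a two-finger parallel gripper is mounted at the origin on a cart in front of the work surface, level with it; the furniture and walls round the work are solid. World frame = base frame: x ahead of the robot, y to its left, z up, the work surface at z = 0. Lengths are in m, angles in rad, forces in N, time in s.
With the tool pointing down it reaches from about 0.325 to 0.775 m from the base axis. Payload 5.5 kg.
Tool frame: the origin (TCP) lies between the finger pads; the fingertips stand 19 mm ahead of it and the grasp point (between the pads) is the TCP; z points along the fingers, x is the direction in which the jaws open and shut, and the axes are right-handed (so a half turn about z gives the same grasp; the last joint's range is limited). The gripper opens to 88 mm and grips with 3 to 60 N. Pads are 20 mm wide; open, the fingers measure 115 mm over their backs; the gripper's body (75 mm by 178 mm) begins 61 mm behind the grasp point.
Start: joints at [-1.31, 0.091, 1.231, -0, 1.82, -0.057], TCP at [0.187, -0.57, 0.215] pointing down, gripper open.
Joint ranges: [-2.87, 2.87], [-0.86, 2.18], [0.17, 2.46], [-1.51, 4.65], [0.06, 2.69], [-2.65, 2.65]. Speed limits (rad/s): [2.57, 2.57, 3.01, 3.14, 3.14, 3.14].

INTERFACE

Orientations are given as [roll, pitch, yaw] about the fixed x, y, z axes, in that order (R = Rz(yaw) Ry(pitch) Rx(roll)).
In Python, from rig import get_obs, get_image, calibration, hand_in gives the robot as it stands. The module is installed in compiled form; this text tells all that it offers.
- The arm moves only by the tool move_arm, never from a script. Its argument "moves" is a list of rows, each an object with "grip": the opening, from 0 (shut) to 1 (fully open); "offset": the shift along the tool's x, y, z in m, a list of three; "yaw": the turn about the tool's z in degrees. A call has exactly 8 rows; each row is the pose to reach, as a shift and turn from the pose measured when the call began, along the tool's axes at that moment; what a row does not reach only later rows make up. A row lasts 1/8 s, in which the tool goes at most 62.5 mm and 10.7 degrees, less where a joint would pass 70% of its speed; a pose out of reach is approached as far as the arm can. A call with a gripper value outside its range is refused whole. The fingers move at their own pace and stop on an object; "grip_force" is the grip in N (left out, the last holds). Time passes only in rows, so rows that repeat a pose let the fingers close, or fill a call up. It gives the time, the measured TCP pose, the force and the opening at its end, in the units of the state.
- get_obs(): the state, without advancing time (a new reading comes with each control period).
- get_image(name): name is "scene" or "top" or "wrist"; returns the picture (400x640x3 uint8, red, green, blue); there is no depth.
- calibration(name): a dict with "vfov" (degrees; the focal length in pixels is half the picture's height over the tangent of half this angle, whatever the lens; pixels are square), "cx", "cy" (the principal point, pixels), "k1" (the pictures are not rectified: a ray, as slopes to the right and down, at radius r is drawn at 1 + k1 r^2 times it, then the intrinsics apply), "origin" and "rotation" of the camera in the world. Camera axes: x right, y down, z forward; pixel columns grow to the right and rows downward; lengths in m; the calibration is good to about 2 mm. A picture is of the moment at which its call begins: read the wrist's pose just before it. calibration takes no time and is no camera call; for the wrist camera it gives the pose at the moment of the call.
- hand_in(): hands the job in, once; it reports no verdict.
The state is a dict: "t": time; "q": joint angles; "qvel": joint speeds; "effort": joint torques, N m; "tool_pos": TCP position; "tcp_rot": TCP orientation; "wrist_force": force on the tool from outside, world axes, zero at the start; "moment": the same for the moment, N m; "gripper_width": opening from 0.0 (shut) to 1.0 (fully open).
Only numpy, scipy, OpenCV 4.12 (cv2) and the standard library are available. Lean on these libraries where they do the work, as an engineer would, in place of code of your own. Each camera call takes 0.05 s, during which the arm holds its last target. There are 200 camera calls.

## Working session

There is one attempt and no reset: what is moved stays moved. The work goes in short steps, Python scripts to look and compute and a tool call to move; the robot and the scene stay as the last step left them, time stands still between calls to the robot, and variables do not carry over. Pictures are saved under pics/ and viewed, about 8 in all and at most 12, crops included, and the job is handed in when it is done.

Besides the shell and the picture viewer there is one more tool, called after "Emit:" by a JSON object that holds its "name" and its "arguments", one argument or row to a line. move_arm: Moves the arm, as the interface text tells. Its arguments: {"type":"object","properties":{"moves":{"type":"array"},"grip_force":{"type":"number"}},"required":["moves"]}

```bash
mkdir -p pics
cat > h.py <<'E'
import numpy as np, cv2
from rig import get_obs,get_image,calibration
def K(c):
    f=200/np.tan(np.radians(c['vfov'])/2); return f
def ray(c,u,v):
    f=K(c); d=np.array([(u-c['cx'])/f,(v-c['cy'])/f]); r=d.copy()
    for _ in range(30): r=d/(1+c['k1']*(r@r))
    R=np.array(c['rotation']); return np.array(c['origin']),R@np.array([r[0],r[1],1])
def onz(c,u,v,z):
    o,d=ray(c,u,v); return o+d*(z-o[2])/d[2]
def proj(c,p):
    R=np.array(c['rotation']); q=R.T@(np.array(p)-np.array(c['origin'])); s=q[:2]/q[2]
    s=s*(1+c['k1']*(s@s)); return s*K(c)+[c['cx'],c['cy']]
E
python3 - <<'E'
from h import *
for n in('scene','top'):
    cv2.imwrite(f'pics/{n}0.png',get_image(n)[:,:,::-1]); print(n,calibration(n))
print(get_obs())
E
```

```text
scene {'vfov': 46.67342042758743, 'cx': 320.0981404494561, 'cy': 204.89025297462226, 'k1': 0.013545991372485362, 'origin': array([-0.26279623,  0.52912871,  0.75158481]), 'rotation': array([-2.16468817, -0.01748504, -1.97334417])}
top {'vfov': 47.78007079054923, 'cx': 318.3029912522081, 'cy': 204.05490091430408, 'k1': -0.13254890980448336, 'origin': array([0.10125304, 0.13826894, 1.14560638]), 'rotation': array([-2.70027241, -0.01026758, -1.49567283])}
{'t': 0.1, 'q': array([-1.30970353e+00,  9.17534753e-02,  1.23174112e+00, -5.96763143e-07,
        1.81979515e+00, -5.66920317e-02]), 'qvel': array([-2.10509240e-03, -1.67592968e-03, -2.98467597e-03,  2.46822046e-05,
       -3.57379899e-04, -1.14690546e-04]), 'effort': array([ 2.99207575e-03, -4.47856700e+01, -4.07570958e+01,  7.00547942e-02,
        2.84244987e-02, -1.23725226e-04]), 'tool_pos': array([ 0.18740977, -0.56969239,  0.21395173]), 'tcp_rot': array([-3.14149707e+00,  1.69440127e-03, -1.25301157e+00]), 'wrist_force': array([ 0.17603945, -0.10804866, -0.14342224]), 'moment': array([-0.00971759, -0.0357357 , -0.01738362]), 'gripper_width': 0.9960962013192348}
```

View pics/scene0.png

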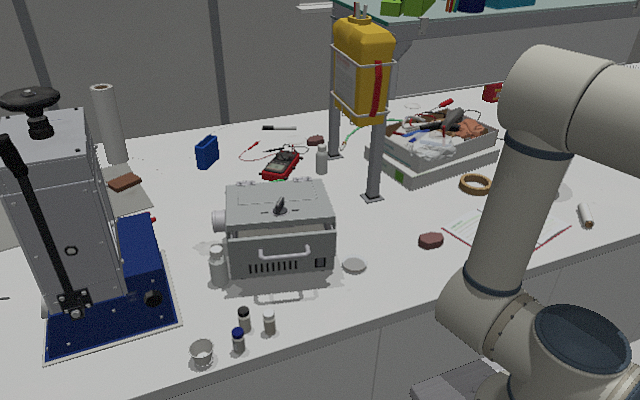

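View pics/top0.png

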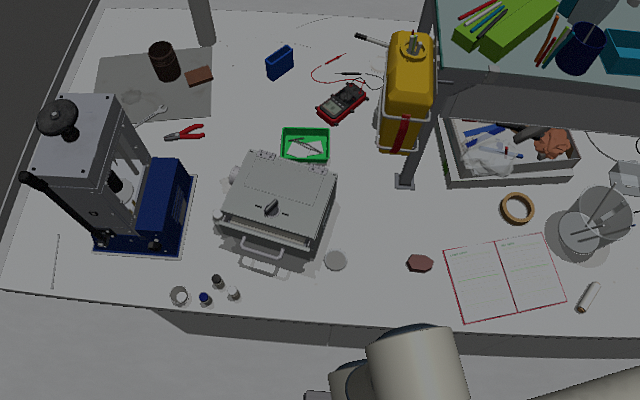

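The unit is seen in both views: top at about (275,205), with the wing at (271,208) and the handle at (262,268). The bottle is hidden or at left, the dish is at (335,260) and the ore block at (419,263). I'll zoom in on both views.

```bash
sed -i "s/R=np.array(c\['rotation'\])/R=Rot.from_euler('xyz',c['rotation']).as_matrix()/; 1a from scipy.spatial.transform import Rotation as Rot" h.py
python3 - <<'E'
from h import *
a=cv2.imread('pics/top0.png')[140:285,200:360]; b=cv2.imread('pics/scene0.png')[165:295,195:355]
a=cv2.resize(a,None,fx=4,fy=4,interpolation=cv2.INTER_CUBIC);b=cv2.resize(b,None,fx=5,fy=4.4,interpolation=cv2.INTER_CUBIC)
cv2.imwrite('pics/a.png',a);cv2.imwrite('pics/b.png',b)
c=calibration('top')
for n,u,v,z in[('wing',271,208,.17),('h',262,268,.116),('dish',335,260,.014),('ore',419,263,.02)]: print(n,onz(c,u,v,z))
E
```

```text
wing [0.54224629 0.27434598 0.17      ]
h [0.40918754 0.28473876 0.116     ]
dish [0.47674515 0.11092031 0.014     ]
ore [ 0.48282297 -0.10974694  0.02      ]
```

View pics/a.png

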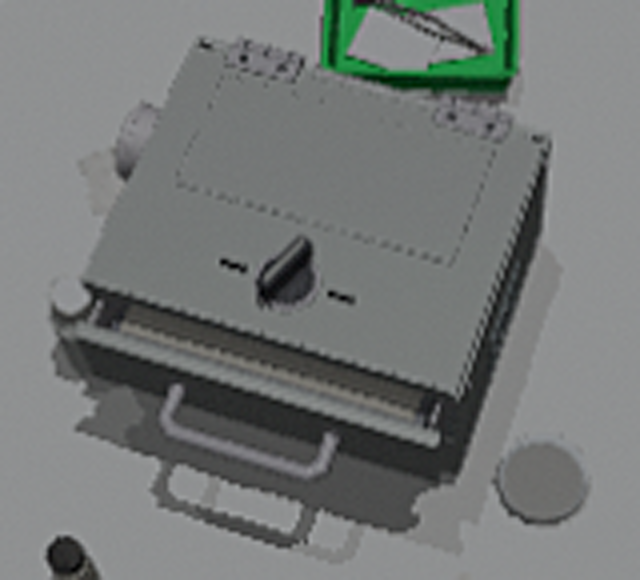

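View pics/b.png

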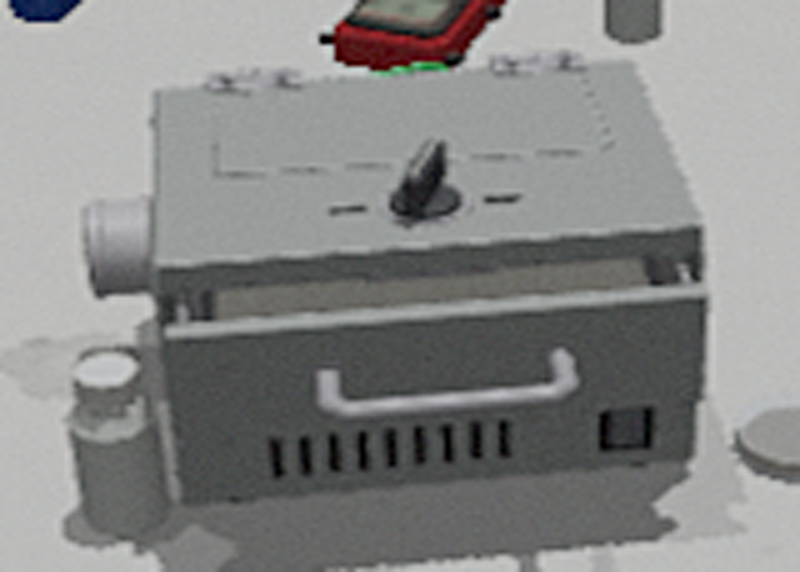

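Run:
```python
from h import *
T=calibration('top');S=calibration('scene')
t=lambda x,y:(200+x/4-.4,140+y/4-.4); s=lambda x,y:(195+x/5-.4,165+y/4.4-.4)
for n,p,z in[('mL',(233,265),.1655),('mR',(341,297),.1655),('FL',(88,285),.168),('FR',(460,395),.168),('RL',(200,42),.155),('RR',(550,140),.155),('foot',(288,290),.168),('barA',(307,238),.192),('barB',(265,275),.192),('hL',(170,433),.118),('hR',(320,470),.118),('drL',(75,333),.147),('drR',(438,440),.147),('bot',(72,297),.096),('dish',(542,480),.014)]:
    print('T',n,onz(T,*t(*p),z).round(4))
for n,p,z in[('mL',(348,210),.1655),('mR',(502,199),.1655),('FL',(157,265),.168),('FR',(703,228),.168),('hL',(340,410),.116),('hR',(560,395),.116),('barA',(438,143),.192),('barB',(410,178),.192),('drL',(165,330),.147),('drR',(706,290),.147),('bot',(107,365),.096)]:
    print('S',n,onz(S,*s(*p),z).round(4))
```

```text
T mL [0.5474 0.3072 0.1655]
T mR [0.5317 0.2403 0.1655]
T FL [0.5262 0.3916 0.168 ]
T FR [0.4744 0.1649 0.168 ]
T RL [0.7081 0.3515 0.155 ]
T RR [0.6539 0.1224 0.155 ]
T foot [0.5326 0.2719 0.168 ]
T barA [0.5562 0.2615 0.192 ]
T barB [0.5304 0.2831 0.192 ]
T hL [0.4548 0.3388 0.118 ]
T hR [0.439  0.2458 0.118 ]
T drL [0.5033 0.3997 0.147 ]
T drR [0.4533 0.1761 0.147 ]
T bot [0.5484 0.4192 0.096 ]
T dish [0.4779 0.1107 0.014 ]
S mL [0.5503 0.3054 0.1655]
S mR [0.5344 0.2391 0.1655]
S FL [0.5324 0.3944 0.168 ]
S FR [0.4753 0.1681 0.168 ]
S hL [0.4616 0.3391 0.116 ]
S hR [0.4376 0.2499 0.116 ]
S barA [0.555  0.2612 0.192 ]
S barB [0.5298 0.2826 0.192 ]
S drL [0.509  0.3987 0.147 ]
S drR [0.4537 0.1757 0.147 ]
S bot [0.5558 0.4181 0.096 ]
```

```bash
cat >> h.py <<'E'
def rows(targets):
    """world [x,y,z,yaw_deg] -> tool offsets and yaw turn from measured pose"""
    o=get_obs(); R=Rot.from_euler('xyz',o['tcp_rot']); p=np.array(o['tool_pos']); y0=np.degrees(o['tcp_rot'][2])
    for t in targets:
        d=R.inv().apply(np.array(t[:3])-p); print(d.round(3).tolist(), round(-((t[3]-y0+180)%360-180) if abs(t[3]-y0)<=180 else -(t[3]-y0),1))
E
python3 - <<'E'
from h import *
w=[]
for i in range(1,9):
    a=np.radians(-71.8+i*107.3/16); r=.6-.15*np.sin(np.pi/2*i/8); w.append([r*np.cos(a),r*np.sin(a),.24,-71.8+148.6*i/16])
rows(w); print(np.round(w,3).tolist())
c=calibration('scene')
E
```

```text
[-0.033, -0.067, -0.026] -9.3
[-0.072, -0.126, -0.026] -18.6
[-0.115, -0.178, -0.026] -27.9
[-0.159, -0.223, -0.026] -37.1
[-0.204, -0.262, -0.026] -46.4
[-0.247, -0.298, -0.026] -55.7
[-0.291, -0.331, -0.026] -65.0
[-0.333, -0.362, -0.025] -74.3
[[0.24, -0.518, 0.24, -62.512], [0.284, -0.462, 0.24, -53.225], [0.32, -0.405, 0.24, -43.938], [0.349, -0.349, 0.24, -34.65], [0.373, -0.294, 0.24, -25.362], [0.393, -0.242, 0.24, -16.075], [0.411, -0.19, 0.24, -6.787], [0.428, -0.14, 0.24, 2.5]]
```

Emit:
{"name": "move_arm", "arguments": {
  "moves": [
    {"grip": 0,"offset": [-0.03,-0.05,-0.026],"yaw": -10},
    {"grip": 0,"offset": [-0.065,-0.1,-0.026],"yaw": -20},
    {"grip": 0,"offset": [-0.1,-0.148,-0.026],"yaw": -30},
    {"grip": 0,"offset": [-0.14,-0.195,-0.026],"yaw": -40},
    {"grip": 0,"offset": [-0.185,-0.235,-0.026],"yaw": -50},
    {"grip": 0,"offset": [-0.23,-0.275,-0.026],"yaw": -60},
    {"grip": 0,"offset": [-0.275,-0.315,-0.026],"yaw": -70},
    {"grip": 0,"offset": [-0.32,-0.35,-0.026],"yaw": -80}
  ]
}}

```text
t: 1.1
tool_pos: [0.4203, -0.1544, 0.2401]
tcp_rot: [-3.14, 0.0, 0.149]
wrist_force: [1.3, 0.0, -0.2]
gripper_width: 0.131
```

Run:
```python
from h import *
o=get_obs();print(o['t'],o['tool_pos'],o['tcp_rot'])
p=o['tool_pos']; y0=np.degrees(o['tcp_rot'][2])
F=np.array([.418,.302,.22])
w=[np.r_[p+(F-p)*i/8,min(76.8,y0+10.5*i)] for i in range(1,9)]
rows(w)
```

```text
1.1 [ 0.42025168 -0.15439992  0.24010156] [-3.13959000e+00  3.81100101e-04  1.49151554e-01]
[0.008, -0.056, 0.003] -10.5
[0.016, -0.113, 0.005] -21.0
[0.025, -0.169, 0.008] -31.5
[0.033, -0.226, 0.01] -42.0
[0.041, -0.282, 0.013] -52.5
[0.049, -0.339, 0.016] -63.0
[0.057, -0.395, 0.018] -68.3
[0.066, -0.452, 0.021] -68.3
```

Emit:
{"name": "move_arm", "arguments": {
  "moves": [
    {"grip": 0,"offset": [0.008,-0.056,0.003],"yaw": -10},
    {"grip": 0,"offset": [0.016,-0.113,0.005],"yaw": -20},
    {"grip": 0,"offset": [0.025,-0.169,0.008],"yaw": -30},
    {"grip": 0,"offset": [0.033,-0.226,0.01],"yaw": -40},
    {"grip": 0,"offset": [0.041,-0.282,0.013],"yaw": -50},
    {"grip": 0,"offset": [0.049,-0.339,0.016],"yaw": -60},
    {"grip": 0,"offset": [0.057,-0.395,0.018],"yaw": -68.3},
    {"grip": 0,"offset": [0.066,-0.452,0.02],"yaw": -68.3}
  ]
}}

```text
t: 2.1
tool_pos: [0.4178, 0.3043, 0.2206]
tcp_rot: [-3.14, -0.001, 1.343]
wrist_force: [0.5, 0.5, 0.3]
gripper_width: 0.006
```

Run:
```python
from h import *
o=get_obs();print(o['tool_pos'],o['tcp_rot'])
c=calibration('wrist');im=get_image('wrist');cv2.imwrite('pics/w1.png',im[:,:,::-1]);print(c)
import json;json.dump({k:np.array(v).tolist() for k,v in c.items()},open('w1.json','w'))
```

```text
[0.4178268  0.30425931 0.22055167] [-3.14039083e+00 -1.30138528e-03  1.34297704e+00]
{'vfov': 64.45832652194056, 'cx': 319.2720213529912, 'cy': 199.9680594961813, 'k1': 0.016943343474605417, 'origin': array([0.33673193, 0.32260881, 0.3895755 ]), 'rotation': array([ 2.83686248e+00, -3.23128736e-04,  1.34144216e+00])}
```

View pics/w1.png

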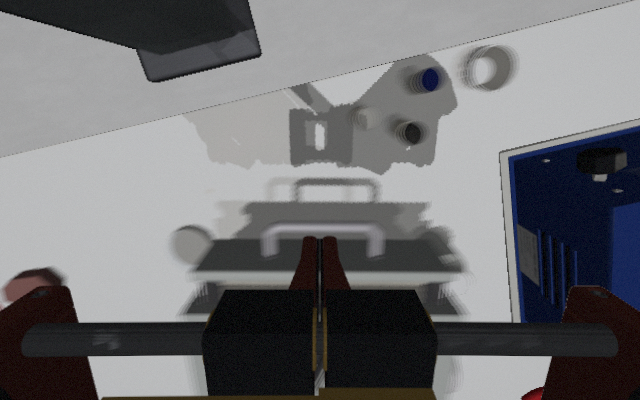

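The wrist view (blurred) shows the handle bar at about (262–383, 228), parallel to the image rows, with the fingertips at (319,240). The dish is at left (192,245).

Run:
```python
from h import *
import json
c=json.load(open('w1.json'))
A=np.array([.542,.2725]);u=np.array([.9736,-.228]);v=np.array([.228,.9736])
for n,a,b,z in[('hL',383,228,.116),('hR',262,228,.116),('dfrontL',462,270,.147),('dfrontR',188,272,.147)]:
    p=onz(c,a,b,z); print(n,p,u@(p[:2]-A),v@(p[:2]-A))
p=np.array(get_obs()['tool_pos'])[:2]; print(u@(p-A),v@(p-A))
```

```text
hL [0.46060225 0.35458574 0.116     ] -0.09796440043602267 0.06135998837929686
hR [0.43503096 0.24510504 0.116     ] -0.09789900516189584 -0.05106067335168169
dfrontL [0.50020462 0.41022608 0.147     ] -0.07209352833120555 0.12456076878299609
dfrontR [0.44859364 0.18069344 0.147     ] -0.07000853323948407 -0.11067951466436131
-0.13065339287441183 0.007781593527337545
```

Emit:
{"name": "move_arm", "arguments": {
  "moves": [
    {"grip": 0,"offset": [-0.008,0.0,0.05],"yaw": 0},
    {"grip": 0,"offset": [-0.008,0.0,0.097],"yaw": 0},
    {"grip": 0,"offset": [-0.008,0.0,0.097],"yaw": 0},
    {"grip": 0,"offset": [-0.008,0.012,0.097],"yaw": 0},
    {"grip": 0,"offset": [-0.008,0.02,0.097],"yaw": 0},
    {"grip": 0,"offset": [-0.008,0.028,0.097],"yaw": 0},
    {"grip": 0,"offset": [-0.008,0.034,0.097],"yaw": 0},
    {"grip": 0,"offset": [-0.008,0.04,0.097],"yaw": 0}
  ]
}}

```text
t: 3.15
tool_pos: [0.4539, 0.2935, 0.1217]
tcp_rot: [-3.137, -0.004, 1.346]
wrist_force: [0.3, -0.5, 1.1]
gripper_width: 0.007
```

Emit:
{"name": "move_arm", "arguments": {
  "moves": [
    {"grip": 0,"offset": [0,0.004,0],"yaw": 0},
    {"grip": 0,"offset": [0,0.007,0],"yaw": 0},
    {"grip": 0,"offset": [0,0.01,0],"yaw": 0},
    {"grip": 0,"offset": [0,0.012,0],"yaw": 0},
    {"grip": 0,"offset": [0,0.013,0],"yaw": 0},
    {"grip": 0,"offset": [0,0.014,0],"yaw": 0},
    {"grip": 0,"offset": [0,0.015,0],"yaw": 0},
    {"grip": 0,"offset": [0,0.015,0],"yaw": 0}
  ]
}}

```text
t: 4.15
tool_pos: [0.4686, 0.2901, 0.1216]
tcp_rot: [-3.137, -0.004, 1.346]
wrist_force: [-0.0, -0.2, 0.2]
gripper_width: 0.005
```

Run:
```python
from h import *
A=np.array([.542,.2725]);u=np.array([.9736,-.228])
o=get_obs();print(o['tool_pos'],u@(o['tool_pos'][:2]-A),o['wrist_force'])
a=get_image('top')[140:285,200:360,::-1];b=get_image('scene')[165:295,195:325,::-1]
im=np.hstack([cv2.resize(a,(400,400),interpolation=2),cv2.resize(b,(400,400),interpolation=2)])
cv2.imwrite('pics/c.png',im)
```

```text
[0.46862695 0.29010978 0.12164934] -0.07545102950091859 [-0.03594342 -0.23973991  0.15610734]
```

View pics/c.png

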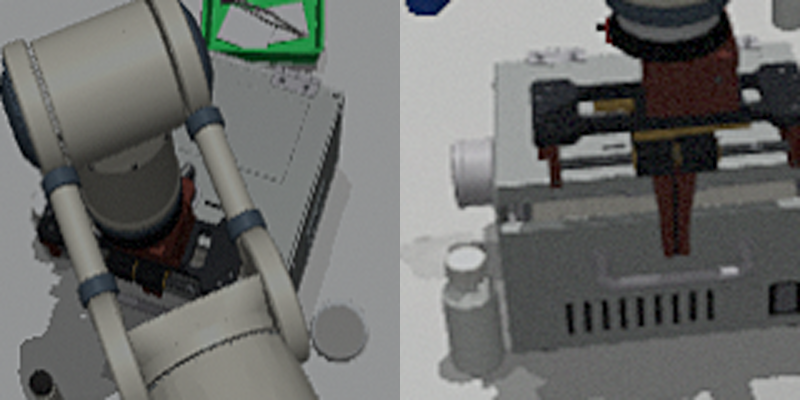

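Run:
```python
from h import *
S=calibration('scene');o=get_obs()
p=np.array(o['tool_pos']);print(proj(S,p+[0,0,-.019]),proj(S,p))
q=np.array([.454,.286]) 
for z in(.116,):print(onz(S,195+275*.325,165+277*.325,z), onz(S,195+277*.325,165+252*.325,.103))
a=get_image('scene')[195:275,205:325,::-1]
cv2.imwrite('pics/d.png',cv2.resize(a,(780,520),interpolation=2))
```

```text
[283.85980299 254.99626045] [283.6270191  248.13850022]
[0.45305052 0.29407534 0.116     ] [0.4931376  0.27879247 0.103     ]
```

View pics/d.png

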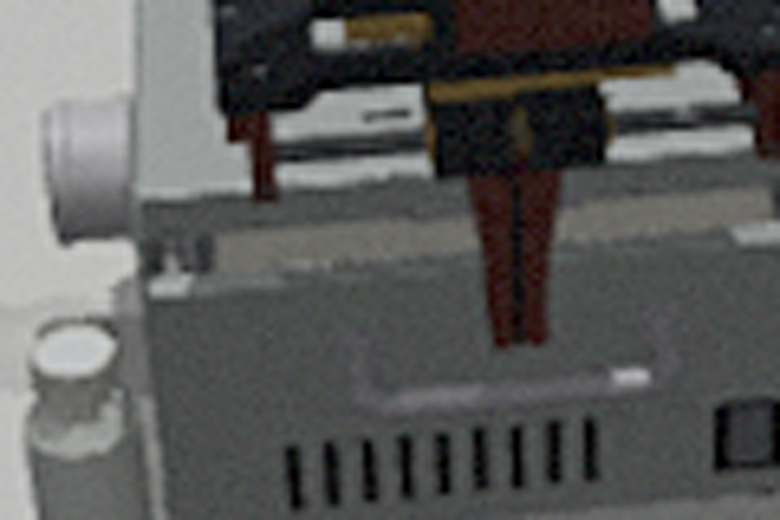

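Run:
```python
from h import *
import json
c=json.load(open('w1.json')); p=np.array([.4178,.3043,.2206])
for d in(-.019,0,.019):print(d,proj(c,p-[0,0,d]))
S=calibration('scene')
# known check: hinge/unit front bottom etc: handle bar at unit est
A=np.array([.542,.2725]);u=np.array([.9736,-.228]);v=np.array([.228,.9736])
for uu in(-.098,-.092,-.07):print(uu,proj(S,[*(A+uu*u),.116]),(proj(S,[*(A+uu*u),.116])-[205,195])*6.5)
```

```text
-0.019 [320.31677901 264.74579271]
0 [320.20428552 248.69973927]
0.019 [320.11186258 235.51110151]
-0.098 [285.05544137 256.97213343] [520.36036892 402.81886729]
-0.092 [284.74239591 255.13393559] [518.32557341 390.87058133]
-0.07 [283.6208072  248.54891123] [511.03524677 348.06792298]
```

Run:
```python
from h import *
c=calibration('wrist');im=get_image('wrist');cv2.imwrite('pics/w2.png',cv2.resize(im[180:400,130:510,::-1],(760,440),interpolation=2))
p=np.array(get_obs()['tool_pos'])
A=np.array([.542,.2725]);u=np.array([.9736,-.228])
for q in (p,p-[0,0,.019],[*(A-.093*u),.116],[*(A-.098*u),.116]):print((proj(c,q)-[130,180])*2)
```

```text
[380.40856978 137.58214019]
[380.08018271 111.37021401]
[378.98884024  74.64936295]
[379.05466443  58.5415306 ]
```

View pics/w2.png

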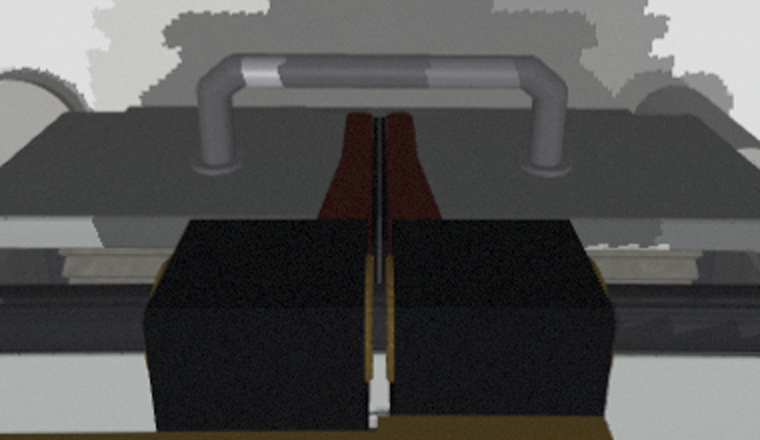

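The fingertips (crop row 112) are inside the bow, behind the bar (row 71): they slid over the bar, so they are shorter than described, with the tips near TCP height. The drawer hasn't moved. I'll lift out, back off and come in lower.

Emit:
{"name": "move_arm", "arguments": {
  "moves": [
    {"grip": 0,"offset": [0,0,-0.02],"yaw": 0},
    {"grip": 0,"offset": [0,-0.0,-0.025],"yaw": 0},
    {"grip": 0,"offset": [0,-0.03,-0.025],"yaw": 0},
    {"grip": 0,"offset": [0,-0.06,-0.02],"yaw": 0},
    {"grip": 0,"offset": [0,-0.06,0.0],"yaw": 0},
    {"grip": 0,"offset": [0,-0.06,0.017],"yaw": 0},
    {"grip": 0,"offset": [0,-0.06,0.017],"yaw": 0},
    {"grip": 0,"offset": [0,-0.05,0.017],"yaw": 0}
  ]
}}

```text
t: 5.35
tool_pos: [0.4204, 0.3012, 0.1049]
tcp_rot: [-3.137, -0.004, 1.346]
wrist_force: [0.3, -0.4, -0.3]
gripper_width: 0.007
```

Emit:
{"name": "move_arm", "arguments": {
  "moves": [
    {"grip": 0,"offset": [0,0.006,0],"yaw": 0},
    {"grip": 0,"offset": [0,0.011,0],"yaw": 0},
    {"grip": 0,"offset": [0,0.015,0],"yaw": 0},
    {"grip": 0,"offset": [0,0.018,0],"yaw": 0},
    {"grip": 0,"offset": [0,0.021,0],"yaw": 0},
    {"grip": 0,"offset": [0,0.024,0],"yaw": 0},
    {"grip": 0,"offset": [0,0.026,0],"yaw": 0},
    {"grip": 0,"offset": [0,0.026,0],"yaw": 0}
  ]
}}

```text
t: 6.35
tool_pos: [0.446, 0.2954, 0.1048]
tcp_rot: [-3.137, -0.004, 1.346]
wrist_force: [-0.3, -0.1, 0.2]
gripper_width: 0.005
```

Run:
```python
from h import *
A=np.array([.542,.2725]);u=np.array([.9736,-.228])
o=get_obs();print(o['t'],o['tool_pos'],u@(o['tool_pos'][:2]-A),o['wrist_force'],o['moment'])
im=get_image('wrist');a=get_image('scene')[195:275,205:325]
cv2.imwrite('pics/w3.png',np.hstack([cv2.resize(im[180:400,150:490],(440,300),interpolation=2),cv2.resize(a,(360,300),interpolation=2)])[:,:,::-1])
```

```text
6.35 [0.44595206 0.29535765 0.10475877] -0.09872381521772827 [-0.33837707 -0.11837035  0.15561674] [ 0.04826523 -0.14675743  0.00596935]
```

View pics/w3.png

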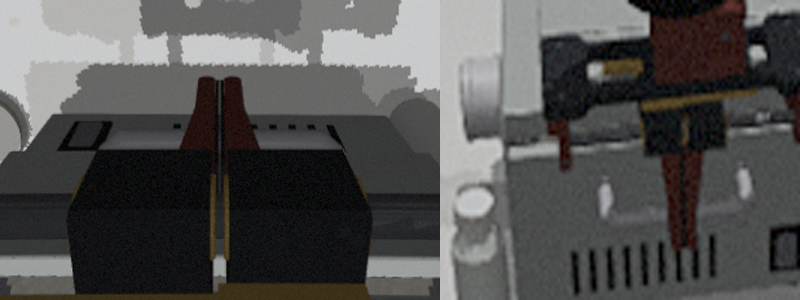

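Now the fingers are in front of the bar and the drawer has moved in to about 11 mm out (bar at scene row 252). I'll keep pushing.

Emit:
{"name": "move_arm", "arguments": {
  "moves": [
    {"grip": 0,"offset": [0,0.002,0],"yaw": 0},
    {"grip": 0,"offset": [0,0.004,0],"yaw": 0},
    {"grip": 0,"offset": [0,0.006,0],"yaw": 0},
    {"grip": 0,"offset": [0,0.008,0],"yaw": 0},
    {"grip": 0,"offset": [0,0.01,0],"yaw": 0},
    {"grip": 0,"offset": [0,0.012,0],"yaw": 0},
    {"grip": 0,"offset": [0,0.014,0],"yaw": 0},
    {"grip": 0,"offset": [0,0.014,0],"yaw": 0}
  ]
}}

```text
t: 7.45
tool_pos: [0.4597, 0.2922, 0.1046]
tcp_rot: [-3.137, -0.004, 1.346]
wrist_force: [-0.3, -0.4, -0.6]
gripper_width: 0.004
```

Run:
```python
from h import *
A=np.array([.542,.2725]);u=np.array([.9736,-.228])
o=get_obs();print(o['t'],o['tool_pos'],u@(o['tool_pos'][:2]-A),o['wrist_force'],o['moment'])
a=get_image('scene')[195:275,205:325,::-1]
cv2.imwrite('pics/e.png',cv2.resize(a,(780,520),interpolation=2))
```

```text
7.45 [0.45968251 0.29218104 0.10464472] -0.08463158940435833 [-0.29258074 -0.35409282 -0.5532882 ] [-0.016512   -0.14829569  0.01702765]
```

View pics/e.png

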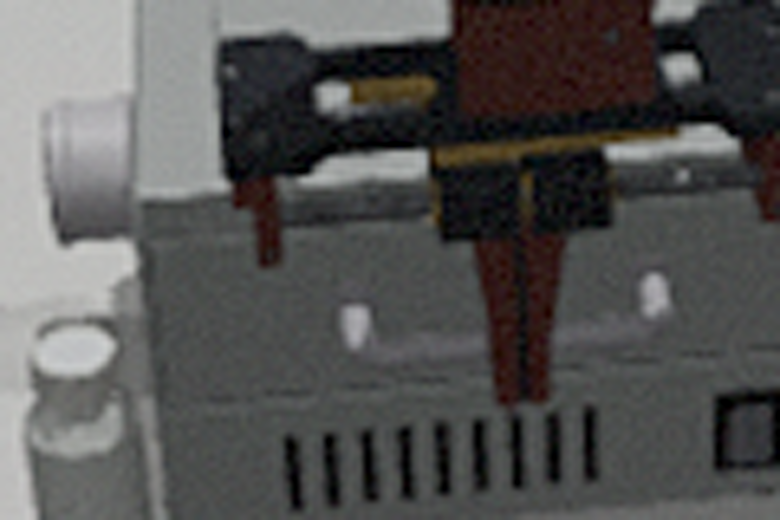

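The drawer looks nearly home (bar at crop row 346, which matches the home position). I'll push a little more and look for the stop's force.

Emit:
{"name": "move_arm", "arguments": {
  "moves": [
    {"grip": 0,"offset": [0,0.001,0],"yaw": 0},
    {"grip": 0,"offset": [0,0.002,0],"yaw": 0},
    {"grip": 0,"offset": [0,0.003,0],"yaw": 0},
    {"grip": 0,"offset": [0,0.004,0],"yaw": 0},
    {"grip": 0,"offset": [0,0.004,0],"yaw": 0},
    {"grip": 0,"offset": [0,0.005,0],"yaw": 0},
    {"grip": 0,"offset": [0,0.005,0],"yaw": 0},
    {"grip": 0,"offset": [0,0.005,0],"yaw": 0}
  ]
}}

```text
t: 8.5
tool_pos: [0.4608, 0.292, 0.1046]
tcp_rot: [-3.129, -0.002, 1.348]
wrist_force: [-15.8, 0.8, 5.9]
gripper_width: 0.004
```

The drawer is hard against its stop: 16 N of resistance with no further travel. Next I'll go above the wing.

Run:
```python
from h import *
p=np.array(get_obs()['tool_pos']);u=np.array([.9736,-.228,0]);W=np.array([.542,.2725,.24])
b=p-.03*u; y=77.2
rows([[*b,y],[*(b+[0,0,.06]),y],[*(b+[0,0,.12]),y-8],[*(b+[0,0,.135]),y-16],[*(.6*b+.4*W)[:2],.24,y-24],[*(.25*b+.75*W)[:2],.24,49.8],[*W,49.8],[*W,49.8]])
```

```text
[0.0, -0.03, 0.0] 0.0
[0.0, -0.031, -0.06] 0.0
[0.001, -0.031, -0.12] 8.0
[0.001, -0.032, -0.135] 16.0
[0.0, 0.014, -0.136] 24.0
[-0.0, 0.054, -0.136] 27.4
[-0.001, 0.082, -0.136] 27.4
[-0.001, 0.082, -0.136] 27.4
```

Emit:
{"name": "move_arm", "arguments": {
  "moves": [
    {"grip": 0,"offset": [0,-0.03,0],"yaw": 0},
    {"grip": 0,"offset": [0,-0.031,-0.06],"yaw": 0},
    {"grip": 0.3,"offset": [0,-0.031,-0.12],"yaw": 8},
    {"grip": 0.6,"offset": [0,-0.031,-0.135],"yaw": 16},
    {"grip": 0.6,"offset": [0,0.014,-0.136],"yaw": 24},
    {"grip": 0.6,"offset": [0,0.054,-0.136],"yaw": 27.4},
    {"grip": 0.6,"offset": [-0.001,0.082,-0.136],"yaw": 27.4},
    {"grip": 0.6,"offset": [-0.001,0.082,-0.136],"yaw": 27.4}
  ]
}}

```text
t: 9.5
tool_pos: [0.5434, 0.2713, 0.2383]
tcp_rot: [-3.129, 0.005, 0.868]
wrist_force: [-0.6, -0.2, -0.7]
gripper_width: 0.596
```

Run:
```python
from h import *
import time
get_image('top');get_image('top')
o=get_obs();c=calibration('wrist');im=get_image('wrist');print(o['t'],o['tool_pos'],o['tcp_rot'],o['gripper_width'],o['wrist_force'])
cv2.imwrite('pics/w4.png',cv2.resize(im[100:400,120:520,::-1],(800,600),interpolation=2))
import json;json.dump({k:np.array(v).tolist() for k,v in c.items()},open('w4.json','w'))
```

```text
9.6 [0.54185844 0.27224709 0.23944746] [-3.12932063  0.00375369  0.86954414] 0.6028025522068547 [ 0.32995461  0.6814915  -0.08310944]
```

View pics/w4.png

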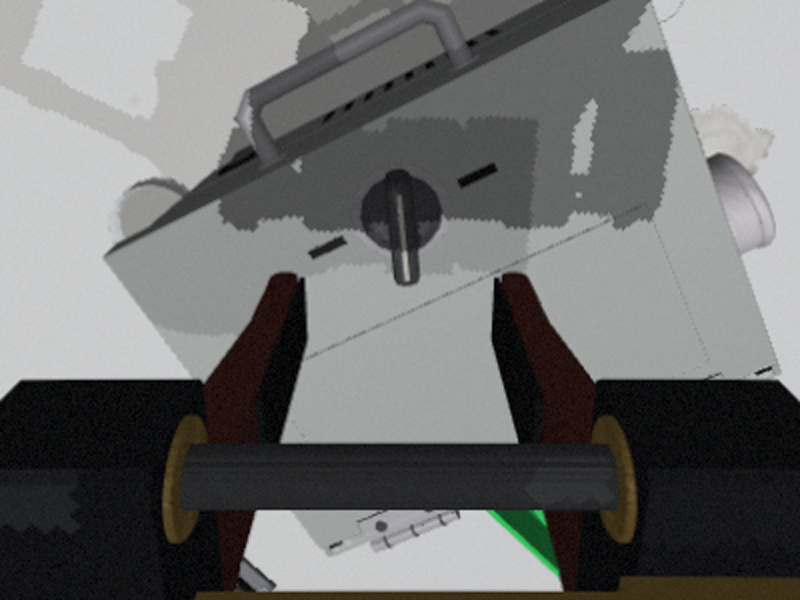

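Viewed 11 of 12. The wing bar runs from about (399,175) to (406,282) in the crop, nearly square to the jaws and between them. The marks are at (327,247) and (478,176).

Run:
```python
from h import *
import json
c=json.load(open('w4.json'));f=lambda x,y,z:onz(c,120+x/2-.25,100+y/2-.25,z)
m1=f(327,247,.1655);m2=f(478,176,.1655);a=f(398,176,.192);b=f(406,280,.192);ft=f(400,215,.168)
print(m1,m2,(m1+m2)/2,'axis',np.degrees(np.arctan2(*(m2-m1)[1::-1])),'bar',np.degrees(np.arctan2(*(a-b)[1::-1])),(a+b)/2,np.linalg.norm(a-b),ft)
W=(m1+m2)/2
rows([[W[0],W[1],.24,49.8],[W[0],W[1],.19,49.8]])
```

```text
[0.53190048 0.24073139 0.1655    ] [0.54822221 0.30673483 0.1655    ] [0.54006135 0.27373311 0.1655    ] axis 76.11020003017839 bar 143.9600075688652 [0.53877598 0.27533871 0.192     ] 0.04005994279912569 [0.54007063 0.27312239 0.168     ]
[0.0, -0.002, -0.0] 0.1
[0.0, -0.001, 0.05] 0.1
```

Emit:
{"name": "move_arm", "arguments": {
  "moves": [
    {"grip": 0.6,"offset": [0,-0.002,0.02],"yaw": -1},
    {"grip": 0.6,"offset": [0,-0.002,0.04],"yaw": -2},
    {"grip": 0.6,"offset": [0,-0.002,0.052],"yaw": -2},
    {"grip": 0.6,"offset": [0,-0.002,0.058],"yaw": -2},
    {"grip": 0.6,"offset": [0,-0.002,0.062],"yaw": -2},
    {"grip": 0.6,"offset": [0,-0.002,0.062],"yaw": -2},
    {"grip": 0.6,"offset": [0,-0.002,0.062],"yaw": -2},
    {"grip": 0.6,"offset": [0,-0.002,0.062],"yaw": -2}
  ]
}}

```text
t: 10.65
tool_pos: [0.5395, 0.2741, 0.1783]
tcp_rot: [-3.13, 0.002, 0.905]
wrist_force: [0.2, -0.2, -0.2]
gripper_width: 0.595
```

Run:
```python
from h import *
o=get_obs();print(o['t'],o['tool_pos'],o['tcp_rot'],o['gripper_width'],o['wrist_force'])
c=calibration('wrist');im=get_image('wrist');p=np.array(o['tool_pos'])
cv2.imwrite('pics/w5.png',cv2.resize(im[100:400,120:520,::-1],(800,600),interpolation=2))
# dark-bar mask extents between the fingers, above the crossing rod
g=cv2.cvtColor(im,cv2.COLOR_RGB2HSV)
for v in range(180,300,6): print(v,' '.join('%3d'%x for x in im[v,230:410:6].mean(1)))
print(proj(c,p),proj(c,p-[0,0,.019]))
```

```text
10.65 [0.53953622 0.27408389 0.17829945] [-3.12978088e+00  2.23780124e-03  9.04847796e-01] 0.5953035727860341 [ 0.18727519 -0.16490031 -0.15386731]
180  96  72 116  76  67  65  75  62  66  63  68  65  68  77  92 115 115 111 102 103  95  92  91 107 118 113 113  94 100  94
186  93  90  64  65  73  66  62  65  66  65  66  84  92  94  89 116 115  92  92  95  90  90  90  90  91  91  89  92  91  89
192  74  98  79  67  64  64  65  68  72  90  93  90  90  92  92  94  93  88  92  92  94  92  94  94  92  94  92  90  91  94
198  72  95  83  73  67  66  67  94  92  91  92  89  89  92  93  94  93  89  95  92  90  92  93  93  90  93  92  90  89  92
204  67  82  65  66  68  91  92  92  91  92  94  90  94  93  94  91  92  91  94  90  93  90  91  95  93  91  90  91  92  92
210  67  69  87  94  91  90  91  92  92  91  93  91  93  94  89  83  92  90  91  90  93  91  94  93  92  92  92  91  93  88
216  88  91  92  91  89  92  90  92  92  91  91  90  88  95  43  31  97  93  90  93  89  91  91  71  13   7  94  93  91  91
222  91  90  92 152  90  91  91  90  94  92  92  95  93  37  26  37  32  41  95  94 
[... 883 characters left out ...]
   5  21  28  29 161 161
270 163 153  31  25  24  22  13  19 162 161 161 165 174 160  36  73  34 162 161 163 163 161 163  14  14  15  29  24  26 152
276 163  30  23  28  22  14   5 117 161 178 186 186 185 184  30  62  40 164 169 158 161 172 160  14   7   1  27  25  24  29
282  28  22  31  22  17  11  14 185 185 186 187 186 185 184  98  78  44 185 185 186 184 184 185 142   5  12  23  24  24  25
288  27  29  33  25  10  15  13 186 184 186 183 185 185 186 176  78  70 184 185 184 186 139 183 183   4  10  12  31  28  18
294  25  26  28  22  17  16  44 186 186 183 184 185 187 185 185 185 183 186 161 179 184 183 184 184   8   6   7  24  28  22
[320.06425484 248.46112434] [320.10316839 235.5704521 ]
```

Emit:
{"name": "move_arm", "arguments": {
  "moves": [
    {"grip": 0.6,"offset": [0,0,0.003],"yaw": 0},
    {"grip": 0.3,"offset": [0,0,0.004],"yaw": 0},
    {"grip": 0,"offset": [0,0,0.004],"yaw": 0},
    {"grip": 0,"offset": [0,0,0.004],"yaw": 0},
    {"grip": 0,"offset": [0,0,0.004],"yaw": 0},
    {"grip": 0,"offset": [0,0,0.004],"yaw": 0},
    {"grip": 0,"offset": [0,0,0.004],"yaw": 0},
    {"grip": 0,"offset": [0,0,0.004],"yaw": 0}
  ],
  "grip_force": 20
}}

```text
t: 11.7
tool_pos: [0.54, 0.2747, 0.1743]
tcp_rot: [-3.13, 0.001, 0.905]
wrist_force: [3.2, 2.5, -1.0]
gripper_width: 0.113
```

Emit:
{"name": "move_arm", "arguments": {
  "moves": [
    {"grip": 0,"offset": [0,0,0],"yaw": 8},
    {"grip": 0,"offset": [0,0,0],"yaw": 17},
    {"grip": 0,"offset": [0,0,0],"yaw": 26},
    {"grip": 0,"offset": [0,0,0],"yaw": 35},
    {"grip": 0,"offset": [0,0,0],"yaw": 44},
    {"grip": 0,"offset": [0,0,0],"yaw": 53},
    {"grip": 0,"offset": [0,0,0],"yaw": 61},
    {"grip": 0,"offset": [0,0,0],"yaw": 66}
  ]
}}

```text
t: 12.7
tool_pos: [0.5417, 0.275, 0.1743]
tcp_rot: [-3.136, 0.007, -0.25]
wrist_force: [9.0, 2.6, -2.9]
gripper_width: 0.111
```

Emit:
{"name": "move_arm", "arguments": {
  "moves": [
    {"grip": 0,"offset": [0,0,0],"yaw": 0},
    {"grip": 0,"offset": [0,0,0],"yaw": 0},
    {"grip": 0,"offset": [0,0,0.002],"yaw": 0},
    {"grip": 0,"offset": [0,0,0.004],"yaw": 0},
    {"grip": 0,"offset": [0,0,0.006],"yaw": 0},
    {"grip": 0,"offset": [0,0,0.008],"yaw": 0},
    {"grip": 0,"offset": [0,0,0.01],"yaw": 0},
    {"grip": 0,"offset": [0,0,0.01],"yaw": 0}
  ]
}}

```text
t: 13.7
tool_pos: [0.5405, 0.2755, 0.166]
tcp_rot: [-3.135, 0.008, -0.249]
wrist_force: [-5.7, 0.8, 10.1]
gripper_width: 0.112
```

Run:
```python
from h import *
o=get_obs();print(o['t'],o['tool_pos'],o['tcp_rot'],o['gripper_width'],o['wrist_force'],o['moment'])
im=get_image('wrist');a=get_image('scene')[165:265,205:325];b=get_image('top')[140:285,200:360]
cv2.imwrite('pics/w6.png',np.hstack([cv2.resize(im[150:400,170:470],(450,375),interpolation=2),cv2.resize(a,(350,375),interpolation=2)])[:,:,::-1])
```

```text
13.7 [0.54050802 0.27546761 0.16597043] [-3.13495611  0.00820697 -0.24948712] 0.11208268642516481 [-5.65956706  0.78015008 10.1169689 ] [0.01650757 0.93745487 0.00674795]
```

Emit:
{"name": "move_arm", "arguments": {
  "moves": [
    {"grip": 0,"offset": [0,0,0.002],"yaw": 0},
    {"grip": 0,"offset": [0,0,0.003],"yaw": 0},
    {"grip": 0,"offset": [0,0,0.004],"yaw": 0},
    {"grip": 0,"offset": [0,0,0.005],"yaw": 0},
    {"grip": 0,"offset": [0,0,0.006],"yaw": 0},
    {"grip": 0,"offset": [0,0,0.006],"yaw": 0},
    {"grip": 0,"offset": [0,0,0.006],"yaw": 0},
    {"grip": 0,"offset": [0,0,0.006],"yaw": 0}
  ],
  "grip_force": 40
}}

```text
t: 14.85
tool_pos: [0.5403, 0.2756, 0.1639]
tcp_rot: [-3.133, 0.006, -0.249]
wrist_force: [-4.9, -1.4, 14.6]
gripper_width: 0.111
```

Run:
```python
from h import *
o=get_obs();print(o['t'],o['tool_pos'],o['tcp_rot'],o['gripper_width'],o['wrist_force'],o['moment'])
a=get_image('scene')[165:265,205:335,::-1];b=get_image('top')[140:270,205:350,::-1]
cv2.imwrite('pics/f.png',np.hstack([cv2.resize(a,(520,480),interpolation=2),cv2.resize(b,(280,480),interpolation=2)]))
```

```text
14.85 [0.54029121 0.27558778 0.1639148 ] [-3.13309089  0.00571545 -0.24909928] 0.1109889115837761 [-4.93908251 -1.44139655 14.61066104] [-0.32552304  0.83069467 -0.01202165]
```

View pics/f.png

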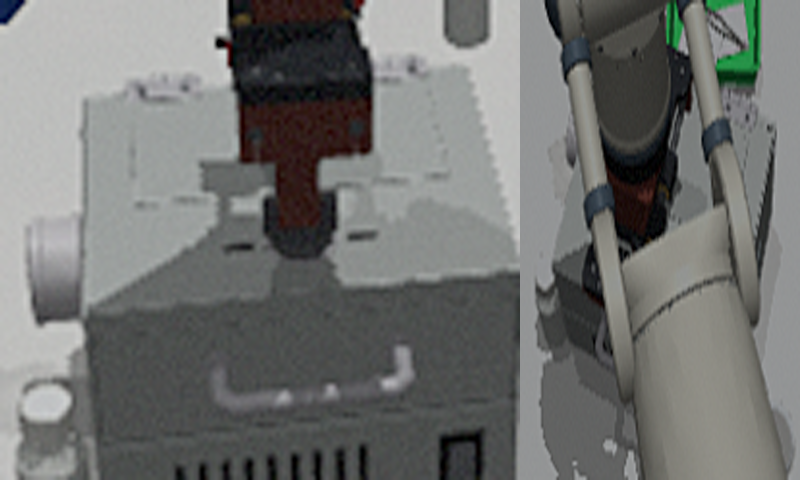

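The last picture (12 of 12) shows the marks at scene (264.5,216.3) and (295.5,214.0). They are 3.7 px lower than at the start, which means about 10 mm of drop at the stud, so the panel is flush. The bar lies in line with the marks, the drawer is home and the bottle hasn't moved. I'll press slightly more for margin.

Emit:
{"name": "move_arm", "arguments": {
  "moves": [
    {"grip": 0,"offset": [0,0,0.005],"yaw": 0},
    {"grip": 0,"offset": [0,0,0.006],"yaw": 0},
    {"grip": 0,"offset": [0,0,0.006],"yaw": 0},
    {"grip": 0,"offset": [0,0,0.006],"yaw": 0},
    {"grip": 0,"offset": [0,0,0.006],"yaw": 0},
    {"grip": 0,"offset": [0,0,0.006],"yaw": 0},
    {"grip": 0,"offset": [0,0,0.006],"yaw": 0},
    {"grip": 0,"offset": [0,0,0.006],"yaw": 0}
  ]
}}

```text
t: 15.95
tool_pos: [0.5403, 0.2756, 0.1637]
tcp_rot: [-3.13, 0.001, -0.249]
wrist_force: [-7.5, -2.1, 20.9]
gripper_width: 0.108
```

Run:
```python
from h import *
o=get_obs();print(o['t'],o['tool_pos'],o['tcp_rot'],o['gripper_width'],o['wrist_force'])
def roi(im): return cv2.GaussianBlur(cv2.cvtColor(im,cv2.COLOR_RGB2GRAY)[205:225,255:305],(0,0),.5)
for n,im in(('start',cv2.imread('pics/scene0.png')[:,:,::-1].copy()),('now',get_image('scene'))):
    g=roi(im)
    for s,sl in(('L',slice(4,15)),('R',slice(35,47))):
        q=np.clip(75-g[:,sl].astype(float),0,None); yy,xx=np.mgrid[205:225,255+sl.start:255+sl.stop]; print(n,s,(q*xx).sum()/q.sum(),(q*yy).sum()/q.sum(),q.sum())
```

```text
15.95 [0.54034083 0.27561253 0.16370373] [-3.13025548e+00  1.48196512e-03 -2.48936163e-01] 0.10800940997954475 [-7.47339461 -2.0710622  20.86345961]
start L 263.8 223.3 10.0
start R 295.8333333333333 215.16666666666666 30.0
now L 264.72222222222223 216.00694444444446 144.0
now R 294.57142857142856 214.0 14.0
```

```bash
python3 -c "
from rig import *
print(hand_in())"
```

```text
the job is handed in; nothing more can be done
None
```

The job is handed in at about 16 s, with the gripper still holding the panel down by its wing stud. The hand-in gave no verdict.

- **Drawer:** I pushed it home on the handle bar until it was hard against the stop, about 16 N with no further travel. My first try failed: the closed fingers slid over the bar, because the tips seem to sit near TCP height rather than 19 mm ahead of it. I backed off and pushed again lower down.
- **Wing stud:** I gripped the bar and turned it about 66° clockwise. The final jaw yaw is -14.3°, against about -13.5° for the marks, so the bar should be within about 0.03 rad. In the last picture the gripper covers the bar, so this rests on the jaw angle and not on seeing the bar itself.
- **Panel:** I pressed it down through the stud with about 21 N. The last 6 N of push moved it only 0.2 mm, so it is on a firm stop. The index marks dropped about 3.7 px, roughly 10 mm at the stud, which is what flush should give. My automatic version of that mark check failed on the start image because its threshold didn't suit, so the drop comes from points I picked by hand.
- **Bottle, dish and ore block:** The bottle was in place in the last picture. I didn't measure the dish or ore block again, but the arm's path went nowhere near them at their height.

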